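Find the full soap canister and set it out on the folding stand

ROBOT

A 7-joint arm with a two-finger parallel gripper is mounted at the origin on the work surface. World frame = base frame: x ahead of the robot, y to its left, z up, the work surface at z = 0. Lengths are in m, angles in rad, forces in N, time in s.
With the tool pointing down it reaches from about 0.4 to 0.85 m from the base axis. Payload 4.5 kg.
Tool frame: the origin (TCP) lies at the very end of the fingers, on their centre line; the grasp point (between the pads) lies 19 mm behind it; z points along the fingers, y is the line along which they close (so a half turn about z gives the same grasp; the last joint's range is limited). The gripper opens to 88 mm and grips with 3 to 60 N. Pads are 18 mm wide; open, the fingers measure 123 mm over their backs; the gripper's body (75 mm by 187 mm) begins 45 mm behind the grasp point.
Start: joints at [1.365, 0.689, -0.195, 1.565, 0.157, 0.902, -0.215], TCP at [0.148, -0.607, 0.239] pointing down, gripper open.
Joint ranges: [-3.01, 3.01], [-0.46, 2.08], [-1.47, 1.51], [0.13, 2.56], [-1, 4.14], [0.04, 2.09], [-2.66, 2.66]. Speed limits (rad/s): [2.57, 2.57, 3.14, 3.14, 3.14, 3.14, 3.14].

INTERFACE

Orientations are given as a unit quaternion [x, y, z, w].
In Python, from plant import r, eyes, nets gives the robot as it stands.
- The arm moves only by the shell command python3 -m pendant 'ROWS' [FORCE]. ROWS is JSON, a list of rows, each an object of numbers: "claw": the opening, from 0 (shut) to 1 (fully open); "dx", "dy", "dz": the shift along the world's x, y, z in mm; "twist": the turn about the world's z in rad. In form: [{"claw": .., "dx": .., "dy": .., "dz": .., "twist": ..}, ...]. A call has 1 to 8 rows; each row is the pose to reach, as a shift and turn from the pose commanded when the call began; what a row does not reach only later rows make up. A row lasts 1/10 s, in which the tool goes at most 50 mm and 8.59 degrees, less where a joint would pass 70% of its speed; a pose out of reach is approached as far as the arm can. A call with a gripper value outside its range is refused whole. The fingers move at their own pace and stop on an object; FORCE is the grip in N (left out, the last holds). Time passes only in rows, so rows that repeat a pose let the fingers close. It gives the time, the measured TCP pose, the force, the opening and the grip force at its end, in the units of the state.
- r.get_state(): the state, without advancing time (a new reading comes with each control period).
- eyes.snapshot(name): name is "scene" or "side" or "wrist"; returns (picture, depth): 400x640x3 uint8, blue, green, red; 400x640 float32, m along the optical axis (not along the pixel's ray), 0 where there is no reading.
- eyes.camera_info(name): a dict with "K" (3x3 intrinsics, pixels), "world_to_cam" (4x4, takes a point from world to camera coordinates); the wrist camera has in their place "T_tool_cam" (4x4, takes a point from camera to tool coordinates, whose origin is the TCP and whose axes are the flange's). Camera axes: x right, y down, z forward; pixel columns grow to the right and rows downward; lengths in m; the calibration is good to about 2 mm. A picture is of the moment at which its call begins: read the wrist's pose just before it. camera_info takes no time and is no camera call.
- r.finish_job(): hands the job in; it is judged then, once.
Trained networks look in the newest picture that a camera, given by its name, has taken for a name from the list of things; names that differ only in an ending like _2 or _b are one class to them, and where a whole thing is asked for, a point or a joint stands for the part that bears it (a point fixed in the world has none). Each returns a list of dicts, best first, with "confidence" (0 to 1); they miss things now and then, are a little off and sometimes report something else, mostly with a low value. They report only what shows in the picture. A call takes as long as a camera call. They do not tell look-alikes from the thing itself.
- nets.spot_in(camera, query): "box" ([left, top, width, height] as shares, 0 to 1, of the picture: columns of its width, rows of its height, round what is visible of it).
- nets.place_of(camera, query): "position" ([column, row] as shares, 0 to 1, of the picture: columns of its width, rows of its height: a listed point, or the origin of a listed thing).
The state is a dict: "clock": time; "q": joint angles; "qd": joint speeds; "joint_torque": joint torques, N m; "tool_pos": TCP position; "eef_rot": TCP orientation; "contact_force": force on the tool from outside, world axes, zero at the start; "moment": the same for the moment, N m; "opening": opening from 0.0 (shut) to 1.0 (fully open); "finger_force": force on a finger pad.
Only numpy, scipy, OpenCV 4.12 (cv2) and the standard library are available. Lean on these libraries where they do the work, as an engineer would, in place of code of your own. Each camera call takes 0.05 s, during which the arm holds its last target. There are 200 camera calls.

TASK

Snap the folding stand open, so that its back rest stays leaning back by itself. Find out by lifting which of the four look-alike canisters is the heavy one, still full of soap, and set it down gently, upright, in the middle of the free deck in front of the back rest. Leave the other three standing upright on the counter about where they were, and do not disturb the glass, the small bottles and the soap box.

Things in the scene. Friction and masses are not known exactly. Their poses are not given: they have to be found in the camera images.
- can_a: square white ceramic canister, 80 x 80 mm, 90 mm high with its flat pale-wood lid, which stays shut; on the lid's centre a round wooden knob to grip, 28 mm across, 36 mm high (90 to 126 mm above the underside). Origin at the centre of the underside, z up, x and y square to the sides. One of four look-alikes, can_a to can_d; one is full and heavy, see can_b for the weights
- can_b: Look-alike of the other three (same shape, sizes, grip and origin as can_a). Which of the four is full cannot be seen or told from its name and changes each time: the full one (big soap block inside) weighs 430 to 510 g in all, each of the others (a sliver of soap) 200 to 230 g
- can_c: Look-alike of the other three (same shape, sizes, grip and origin as can_a). Which of the four is full cannot be seen or told from its name and changes each time: the full one (big soap block inside) weighs 430 to 510 g in all, each of the others (a sliver of soap) 200 to 230 g
- can_d: Look-alike of the other three (same shape, sizes, grip and origin as can_a). Which of the four is full cannot be seen or told from its name and changes each time: the full one (big soap block inside) weighs 430 to 510 g in all, each of the others (a sliver of soap) 200 to 230 g
- stand: folding stand of brown wood, fixed to the counter: a flat deck 160 (its x) x 170 (its y) mm, 14 mm thick, and a hinged back rest. Origin at the centre of the underside; its x points from the front edge to the hinge at the back, z up
- backrest (a joint): back rest's hinge, rad: 0 folded flat over the deck (as it starts), 1.9 fully open (leaning back 19 degrees past upright, against its stop). An over-centre spring pushes it towards the nearer end: it falls back to 0 below about 1.15 and snaps open by itself above about 1.25; moving it takes 2 to 4 N at the tab
- hinge (a point): middle of the hinge axis, which runs along the stand's y; 66 mm behind the stand's centre, 28 mm above the counter
- tab (a point): grip point on the back rest's tab, 176 mm from the hinge axis, moves with it. Back rest: board 118 long, 148 wide, 10 thick; from the middle of its free edge a tab sticks out, 24 wide (along stand y), 14 thick, its end 195 mm from the hinge axis. Folded, the tab reaches 49 mm past the deck's front edge, underside 21 mm above the counter, nothing under or beside it
- deck (a point): the place for the full canister: point on the deck's upper surface (14 mm above the counter), on the centre line and 20 mm in front of the stand's centre; covered by the back rest while that is folded
- tumbler: bystander: drinking glass, 72 mm across, 100 mm high; origin under its centre
- bottle_1: bystander: small amber bottle, 36 mm across, 90 mm high; origin under its centre
- bottle_2: bystander: small green bottle, 36 mm across, 90 mm high; origin under its centre
- soap_box: bystander: cardboard soap box, 90 x 60 x 30 mm; origin under its centre
Things that resemble listed ones, but are neither listed nor needed, are in the scene too. Leave any turquoise look-alike of the can_a alone.

How it is judged:
By the outcome, as a careful person would: the job done as asked, in the order asked, and still so for the second after the job is handed in, with the robot touching nothing.
It also fails if it takes over 72 s, if anything falls off the work surface, if the arm or the gripper's body presses on something with over 40 N, if the wrist force passes 120 N, or if a joint passes its speed limit or range.

## Working session

There is one attempt and no reset: what is moved stays moved. The work goes in short steps, Python scripts to look and compute and a shell command to move; the robot and the scene stay as the last step left them, time stands still between calls to the robot, and variables do not carry over. Pictures are saved under pics/ and viewed, at most 10 in all, crops included, and the job is handed in when it is done.

```bash
mkdir -p pics; ls; python3 - <<'E'
from plant import r, eyes, nets
import cv2,numpy as np
s=r.get_state();print({k:np.round(v,3) for k,v in s.items()})
for c in("scene","side"):
    p,d=eyes.snapshot(c);cv2.imwrite(f"pics/{c}0.png",p);np.save(f"pics/{c}0.npy",d)
    i=eyes.camera_info(c);print(c,i)
    for q in("can_a","stand","tab","tumbler","bottle_1","soap_box","hinge"):
        print(q,[(np.round(np.array(o["position"])*[640,400]).tolist(),round(o["confidence"],2)) for o in nets.place_of(c,q)])
E
```

```text
pics
{'clock': np.float64(0.0), 'q': array([ 1.365,  0.69 , -0.195,  1.566,  0.157,  0.902, -0.215]), 'qd': array([ 0.   , -0.001, -0.001, -0.   ,  0.001,  0.002,  0.001]), 'joint_torque': array([-0.0000e+00, -5.2756e+01, -1.2670e+00, -1.5343e+01, -5.3000e-02,
        7.0000e-03,  0.0000e+00]), 'tool_pos': array([ 0.148, -0.607,  0.238]), 'eef_rot': array([ 0.993,  0.12 , -0.   , -0.001]), 'contact_force': array([-0.872,  0.67 ,  0.272]), 'moment': array([-0.019,  0.007,  0.012]), 'finger_force': np.float64(0.0), 'opening': np.float64(1.0)}
scene {'K': array([[373.25146664,   0.        , 325.77832221],
       [  0.        , 373.25146664, 206.59909843],
       [  0.        ,   0.        ,   1.        ]]), 'world_to_cam': array([[-0.53133102,  0.84714551,  0.00564149,  0.28146009],
       [ 0.52769185,  0.33616409, -0.78008654, -0.20865989],
       [-0.66274328, -0.41150721, -0.62564619,  1.35072666],
       [ 0.        ,  0.        ,  0.        ,  1.        ]])}
can_a [([238.0, 222.0], 0.96), ([272.0, 198.0], 0.86), ([400.0, 212.0], 0.84), ([335.0, 192.0], 0.62), ([278.0, 253.0], 0.6)
[... 430 characters left out ...]
 'world_to_cam': array([[ 0.97503086, -0.22198096,  0.00626705, -0.51694455],
       [-0.14499664, -0.65775223, -0.73914679,  0.13678239],
       [ 0.16819868,  0.71978223, -0.67351522,  1.02810061],
       [ 0.        ,  0.        ,  0.        ,  1.        ]])}
can_a [([254.0, 196.0], 0.89), ([314.0, 248.0], 0.79), ([327.0, 279.0], 0.76), ([370.0, 228.0], 0.74), ([267.0, 252.0], 0.71), ([380.0, 273.0], 0.59)]
stand [([326.0, 176.0], 0.61)]
tab [([295.0, 174.0], 0.71)]
tumbler [([287.0, 148.0], 0.91)]
bottle_1 [([373.0, 200.0], 0.71), ([299.0, 140.0], 0.61), ([295.0, 177.0], 0.58)]
soap_box [([370.0, 364.0], 0.56)]
hinge [([345.0, 164.0], 0.8), ([371.0, 363.0], 0.75), ([371.0, 228.0], 0.69)]
```

View pics/scene0.png

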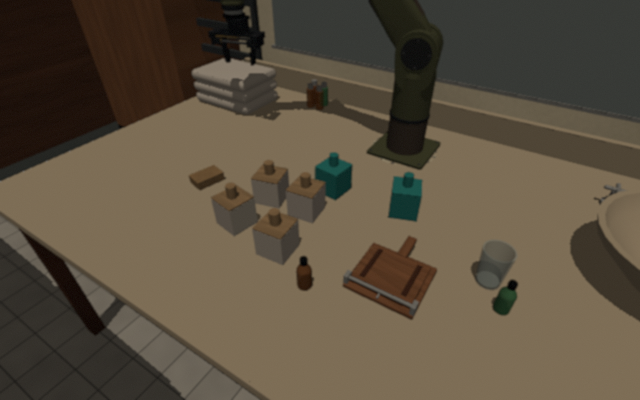

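View pics/side0.png

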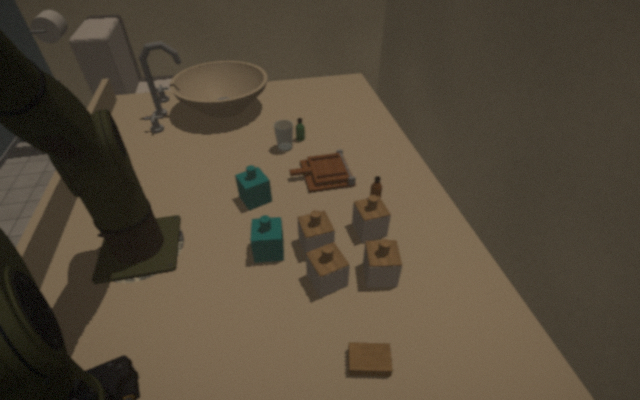

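```bash
cat > h.py <<'E'
from plant import r, eyes, nets
import cv2,numpy as np
from scipy.spatial.transform import Rotation as R
def onplane(c,px,z):
    i=eyes.camera_info(c);T=np.linalg.inv(i["world_to_cam"])
    d=T[:3,:3]@np.linalg.inv(i["K"])@[px[0],px[1],1];o=T[:3,3]
    return o+d*(z-o[2])/d[2]
def cloud(c,d):
    i=eyes.camera_info(c);v,u=np.mgrid[:400,:640]
    P=np.stack([(u-i["K"][0,2])/i["K"][0,0]*d,(v-i["K"][1,2])/i["K"][1,1]*d,d],-1)
    if "world_to_cam" in i: T=np.linalg.inv(i["world_to_cam"])
    else:
        s=r.get_state();W=np.eye(4);W[:3,:3]=R.from_quat(s["eef_rot"]).as_matrix();W[:3,3]=s["tool_pos"];T=W@i["T_tool_cam"]
    P=P@T[:3,:3].T+T[:3,3];P[d<=0]=np.nan
    return P
E
python3 - <<'E'
from h import *
for px in[(238,222),(272,198),(400,212),(335,192),(278,253),(308,212)]:print("scene can",px,np.round(onplane("scene",px,0),3))
for px in[(254,196),(314,248),(327,279),(370,228),(267,252),(380,273)]:print("side can",px,np.round(onplane("side",px,0),3))
for n,c,px,z in[("stand","scene",(395,280),0),("stand","side",(326,176),0),("tab","scene",(407,242),.028),("tab","side",(295,174),.028),("hinge","scene",(378,286),.028),("hinge","side",(345,164),.028),("tumb","scene",(487,280),0),("tumb","side",(287,148),0),("b","scene",(307,285),0),("b","scene",(502,309),0),("b","side",(373,200),0),("b","side",(299,140),0),("sb","scene",(207,183),0)]:print(n,c,np.round(onplane(c,px,z),3))
# lid tops
for c in("scene","side"):
    P=cloud(c,np.load(f"pics/{c}0.npy"));im=cv2.imread(f"pics/{c}0.png")
    for nm,lo,hi,mn in(("knob",.119,.135,8),("lid",.084,.096,60)):
        m=((P[...,2]>lo)&(P[...,2]<hi)).astype(np.uint8)
        n,l,st,ce=cv2.connectedComponentsWithStats(m)
        for k in range(1,n):
            if st[k,4]>=mn:
                Q=P[l==k];print(c,nm,np.round(ce[k]),st[k,4],np.round(np.median(Q,0),3),np.round(Q.min(0),3)[:2],np.round(Q.max(0),3)[:2],im[l==k].mean(0).round())
E
```

```text
scene can (238, 222) [ 0.622 -0.229  0.   ]
scene can (272, 198) [ 0.485 -0.218  0.   ]
scene can (400, 212) [0.34  0.133 0.   ]
scene can (335, 192) [ 0.358 -0.074  0.   ]
scene can (278, 253) [ 0.657 -0.062  0.   ]
scene can (308, 212) [ 0.482 -0.09   0.   ]
side can (254, 196) [0.328 0.153 0.   ]
side can (314, 248) [ 0.475 -0.104  0.   ]
side can (327, 279) [ 0.487 -0.214  0.   ]
side can (370, 228) [ 0.653 -0.065  0.   ]
side can (267, 252) [ 0.344 -0.09   0.   ]
side can (380, 273) [ 0.628 -0.226  0.   ]
stand scene [0.58  0.223 0.   ]
stand side [0.58  0.204 0.   ]
tab scene [0.474 0.205 0.028]
tab side [0.473 0.203 0.028]
hinge scene [0.639 0.205 0.028]
hinge side [0.652 0.221 0.028]
tumb scene [0.464 0.406 0.   ]
tumb side [0.473 0.402 0.   ]
b scene [0.702 0.057 0.   ]
b scene [0.53  0.453 0.   ]
b side [0.701 0.051 0.   ]
b side [0.527 0.446 0.   ]
sb scene [ 0.534 -0.439  0.   ]
scene knob [103.  23.] 598 [-0.273 -2.148  0.127] [-0.497 -2.505] [ 0.163 -1.394] [15. 25. 40.]
scene knob [219.  19.] 24 [-0.678 -1.553  0.126] [-0.722 -1.565] [-0.631 -1.533] [14. 23. 36.]
scene
[... 4292 characters left out ...]
2] [0.281 0.086] [0.381 0.186] [67. 76. 42.]
side lid [ 42. 222.] 306 [-0.229  0.066  0.09 ] [-0.232 -0.067] [-0.225  0.248] [44. 57. 67.]
side lid [371. 210.] 502 [ 0.636 -0.084  0.092] [ 0.603 -0.114] [ 0.687 -0.029] [50. 74. 96.]
side lid [315. 226.] 577 [ 0.473 -0.108  0.091] [ 0.436 -0.14 ] [ 0.522 -0.053] [50. 74. 96.]
side lid [265. 231.] 598 [ 0.348 -0.099  0.092] [ 0.306 -0.132] [ 0.392 -0.043] [69. 78. 42.]
side lid [134. 238.] 186 [ 0.025 -0.055  0.09 ] [-0.055 -0.067] [0.065 0.014] [19. 25. 31.]
side lid [382. 255.] 708 [ 0.615 -0.243  0.091] [ 0.578 -0.276] [ 0.668 -0.186] [50. 74. 96.]
side lid [326. 261.] 746 [ 0.476 -0.23   0.091] [ 0.436 -0.266] [ 0.531 -0.171] [50. 74. 96.]
```

Scene picture: the four white canisters with wood lids are at about (270,185), (305,197), (235,209) and (276,236). The two turquoise look-alikes are at (333,176) and (405,197), to be left alone. The folded stand is at (390,275), with its tab at (407,245) pointing toward the robot. The tumbler, green bottle, amber bottle and soap box are at (495,265), (506,298), (304,273) and (207,177).

The white bodies fit the description, and the turquoise ones don't. Next I measure yaws and confirm with a crop.

```bash
python3 - <<'E'
from h import *
Ps=[cloud(c,np.load(f"pics/{c}0.npy")) for c in("scene","side")]
A=np.concatenate([P.reshape(-1,3) for P in Ps]);A=A[np.isfinite(A).all(1)]
def rect(c,rad,lo,hi):
    Q=A[(np.hypot(*(A[:,:2]-c).T)<rad)&(A[:,2]>lo)&(A[:,2]<hi)]
    (x,y),wh,a=cv2.minAreaRect((Q[:,:2]*1000).astype(np.float32))
    return np.round([x,y,*wh,a],1),len(Q)
for c in[(.486,-.218),(.482,-.096),(.624,-.23),(.647,-.071)]:
    print("lid",rect(c,.058,.086,.096),"knob",rect(c,.025,.121,.131))
print("deck",rect((.59,.21),.125,.008,.019))
print("board",rect((.59,.21),.125,.028,.045))
B=A[(np.hypot(*(A[:,:2]-[.59,.21]).T)<.15)&(A[:,2]>.005)]
print(np.histogram(B[:,2],bins=np.arange(.004,.06,.004)))
T=A[(np.hypot(*(A[:,:2]-[.472,.205]).T)<.035)&(A[:,2]>.03)&(A[:,2]<.04)]
print("tab",len(T),T.min(0),T.max(0),T.mean(0))
s=r.get_state();M=R.from_quat(s["eef_rot"]).as_matrix();print(M.round(3))
im=cv2.imread("pics/scene0.png")[140:320,180:470];cv2.imwrite("pics/crop1.png",cv2.convertScaleAbs(cv2.resize(im,None,fx=2.7,fy=2.7,interpolation=2),alpha=1.6))
E
```

```text
lid (array([ 485.7, -218.2,   83.9,   81.4,   14.4]), 1104) knob (array([ 485.3, -218.7,   30. ,   27.4,   14.6]), 155)
lid (array([481.5, -96.3,  83.6,  82.4,   6.6]), 988) knob (array([480.6, -96.6,  26.9,  30.1,  60.9]), 138)
lid (array([ 624.2, -230.9,   84.3,   82.7,   79.7]), 1176) knob (array([ 623.6, -230.1,   30.1,   26.4,   41.6]), 162)
lid (array([646.6, -71.3,  83.7,  83. ,   4.4]), 1099) knob (array([647.9, -71.6,  28.2,  28.3,  71.5]), 154)
deck (array([584.1, 212.3, 164.9, 175.3,   0.6]), 1505)
board (array([5.641e+02, 2.140e+02, 1.961e+02, 1.766e+02, 4.000e-01]), 4255)
(array([ 156,  182, 1078,  258,   31,   76,  506, 3154,  628,   11,    0,
          0,    0]), array([0.004, 0.008, 0.012, 0.016, 0.02 , 0.024, 0.028, 0.032, 0.036,
       0.04 , 0.044, 0.048, 0.052, 0.056]))
tab 224 [0.45363402 0.19691433 0.03075603] [0.50655489 0.22296355 0.03970642] [0.48106111 0.21052066 0.03532769]
[[ 0.971  0.237  0.   ]
 [ 0.237 -0.971 -0.   ]
 [ 0.     0.    -1.   ]]
```

View pics/crop1.png

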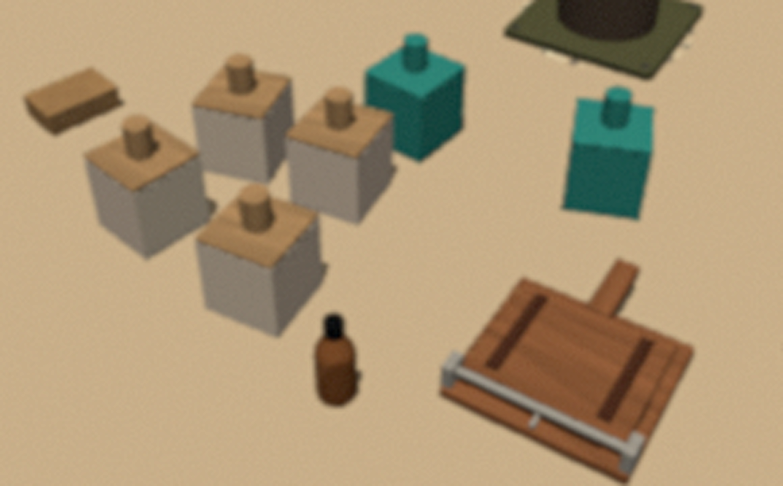

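The crop confirms it: the four white, wood-lidded canisters fit the description, at crop (243,120), (340,155), (150,185) and (260,260). The two turquoise ones are left alone. The stand's tab is at crop (620,280). Now I move toward the tab.

```bash
python3 -m pendant '[{"claw":1,"dx":330,"dy":200,"dz":0,"twist":-0.239},{"claw":1,"dx":330,"dy":200,"dz":0,"twist":-0.239},{"claw":1,"dx":330,"dy":200,"dz":0,"twist":-0.239},{"claw":1,"dx":330,"dy":200,"dz":0,"twist":-0.239},{"claw":1,"dx":330,"dy":200,"dz":0,"twist":-0.239},{"claw":1,"dx":330,"dy":200,"dz":0,"twist":-0.239},{"claw":1,"dx":330,"dy":200,"dz":0,"twist":-0.239},{"claw":1,"dx":330,"dy":200,"dz":0,"twist":-0.239}]' 20
python3 -m pendant '[{"claw":0.6,"dx":0,"dy":390,"dz":0,"twist":0},{"claw":0.6,"dx":0,"dy":390,"dz":0,"twist":0},{"claw":0.6,"dx":0,"dy":390,"dz":0,"twist":0},{"claw":0.6,"dx":0,"dy":390,"dz":0,"twist":0},{"claw":0.6,"dx":0,"dy":390,"dz":0,"twist":0},{"claw":0.6,"dx":0,"dy":390,"dz":0,"twist":0},{"claw":0.6,"dx":0,"dy":390,"dz":0,"twist":0},{"claw":0.6,"dx":0,"dy":390,"dz":0,"twist":0}]'
```

```text
clock: 1.6
tool_pos: [0.4822, -0.4039, 0.2389]
eef_rot: [1.0, 0.002, 0.001, -0.001]
contact_force: [0.5, -1.0, 0.9]
opening: 1.002
finger_force: 0.0
clock: 2.4
tool_pos: [0.4783, -0.0139, 0.239]
eef_rot: [1.0, 0.002, 0.0, -0.0]
contact_force: [0.8, -0.5, -0.2]
opening: 0.603
finger_force: 0.0
```

```bash
python3 -m pendant '[{"claw":0.6,"dx":-4,"dy":224,"dz":0,"twist":0},{"claw":0.6,"dx":-4,"dy":224,"dz":0,"twist":0},{"claw":0.6,"dx":-4,"dy":224,"dz":0,"twist":0},{"claw":0.6,"dx":-4,"dy":224,"dz":0,"twist":0},{"claw":0.6,"dx":-4,"dy":224,"dz":0,"twist":0},{"claw":0.6,"dx":-4,"dy":224,"dz":-60,"twist":0},{"claw":0.6,"dx":-4,"dy":224,"dz":-100,"twist":0},{"claw":0.6,"dx":-4,"dy":224,"dz":-100,"twist":0}]'
python3 - <<'E'
from h import *
s=r.get_state();p,d=eyes.snapshot("wrist");cv2.imwrite("pics/w1.png",cv2.convertScaleAbs(p,alpha=1.6))
print(s["tool_pos"])
P=cloud("wrist",d);A=P[np.isfinite(P).all(2)]
T=A[(A[:,0]>.44)&(A[:,0]<.495)&(abs(A[:,1]-.21)<.04)&(A[:,2]>.028)&(A[:,2]<.045)]
print(len(T))
if len(T)>20:print(T.min(0),T.max(0),cv2.minAreaRect((T[:,:2]*1000).astype(np.float32)))
E
```

```text
clock: 3.2
tool_pos: [0.4702, 0.2054, 0.1333]
eef_rot: [1.0, 0.001, -0.006, 0.003]
contact_force: [-1.2, -0.8, -0.2]
opening: 0.602
finger_force: 0.0
[0.47019899 0.20538628 0.13327342]
1166
[0.45812373 0.20025539 0.03517982] [0.49493369 0.22375907 0.04112846] ((476.5537414550781, 212.010009765625), (36.86674118041992, 23.302457809448242), 0.3811376392841339)
```

View pics/w1.png

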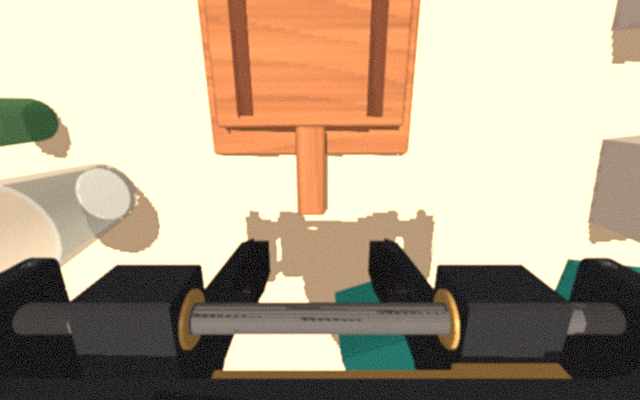

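The wrist picture shows the tab at (312,175), centred between the fingers, with its end at row 213. Nothing is under or beside it. Descending.

```bash
python3 -m pendant '[{"claw":0.6,"dx":3,"dy":2,"dz":-40,"twist":0},{"claw":0.6,"dx":3,"dy":2,"dz":-75,"twist":0},{"claw":0.6,"dx":3,"dy":2,"dz":-100,"twist":0},{"claw":0.6,"dx":3,"dy":2,"dz":-115,"twist":0},{"claw":0.6,"dx":3,"dy":2,"dz":-126,"twist":0},{"claw":0.6,"dx":3,"dy":2,"dz":-126,"twist":0},{"claw":0.6,"dx":3,"dy":2,"dz":-126,"twist":0}]'
```

```text
clock: 3.95
tool_pos: [0.4784, 0.2092, 0.014]
eef_rot: [1.0, 0.0, 0.001, -0.0]
contact_force: [0.6, -1.0, 0.4]
opening: 0.603
finger_force: 0.0
```

```bash
python3 -m pendant '[{"claw":0.6,"dx":-1,"dy":3,"dz":-4,"twist":0},{"claw":0.0,"dx":-1,"dy":3,"dz":-4,"twist":0},{"claw":0.0,"dx":-1,"dy":3,"dz":-4,"twist":0},{"claw":0.0,"dx":-1,"dy":3,"dz":-4,"twist":0},{"claw":0.0,"dx":-1,"dy":3,"dz":-4,"twist":0},{"claw":0.0,"dx":-1,"dy":3,"dz":-4,"twist":0}]' 15
```

```text
clock: 4.55
tool_pos: [0.4765, 0.2115, 0.0088]
eef_rot: [1.0, 0.0, 0.0, 0.0]
contact_force: [0.2, -0.6, 2.1]
opening: 0.268
finger_force: 15.0
```

```bash
python3 -m pendant '[{"claw":0,"dx":1,"dy":0,"dz":18,"twist":0},{"claw":0,"dx":4,"dy":0,"dz":35,"twist":0},{"claw":0,"dx":8,"dy":0,"dz":52,"twist":0},{"claw":0,"dx":14,"dy":0,"dz":69,"twist":0},{"claw":0,"dx":22,"dy":0,"dz":84,"twist":0},{"claw":0,"dx":31,"dy":0,"dz":99,"twist":0},{"claw":0,"dx":41,"dy":0,"dz":113,"twist":0},{"claw":0,"dx":53,"dy":0,"dz":126,"twist":0}]'
```

```text
clock: 5.35
tool_pos: [0.5279, 0.212, 0.1349]
eef_rot: [1.0, 0.001, -0.002, 0.0]
contact_force: [0.3, 1.3, -3.6]
opening: 0.272
finger_force: 15.0
```

```bash
python3 -m pendant '[{"claw":0,"dx":13,"dy":0,"dz":12,"twist":0},{"claw":0,"dx":28,"dy":0,"dz":22,"twist":0},{"claw":0,"dx":43,"dy":0,"dz":31,"twist":0},{"claw":0,"dx":59,"dy":0,"dz":38,"twist":0},{"claw":0,"dx":76,"dy":0,"dz":43,"twist":0},{"claw":0,"dx":93,"dy":0,"dz":47,"twist":0},{"claw":0,"dx":110,"dy":0,"dz":49,"twist":0},{"claw":0,"dx":128,"dy":0,"dz":50,"twist":0}]'
```

```text
clock: 6.15
tool_pos: [0.6566, 0.2128, 0.1836]
eef_rot: [1.0, 0.001, -0.002, -0.0]
contact_force: [-0.6, 2.8, -9.6]
opening: 0.271
finger_force: 15.0
```

```bash
python3 -m pendant '[{"claw":0,"dx":10,"dy":0,"dz":-1,"twist":0},{"claw":0,"dx":21,"dy":0,"dz":-2,"twist":0},{"claw":0,"dx":32,"dy":0,"dz":-4,"twist":0},{"claw":0,"dx":42,"dy":0,"dz":-7,"twist":0},{"claw":0,"dx":42,"dy":0,"dz":-7,"twist":0},{"claw":0.6,"dx":42,"dy":0,"dz":-7,"twist":0},{"claw":0.6,"dx":42,"dy":0,"dz":-7,"twist":0},{"claw":0.6,"dx":42,"dy":0,"dz":-7,"twist":0}]'
python3 -m pendant '[{"claw":0.6,"dx":0,"dy":0,"dz":30,"twist":0},{"claw":0.6,"dx":0,"dy":0,"dz":60,"twist":0},{"claw":0.6,"dx":0,"dy":0,"dz":90,"twist":0},{"claw":0.6,"dx":0,"dy":0,"dz":90,"twist":0}]'
python3 - <<'E'
from h import *
print(r.get_state()["tool_pos"])
p,d=eyes.snapshot("side");cv2.imwrite("pics/s2.png",cv2.convertScaleAbs(p[100:320,180:480],alpha=1.6).repeat(2,0).repeat(2,1))
E
```

```text
clock: 6.95
tool_pos: [0.6998, 0.2113, 0.1782]
eef_rot: [1.0, 0.0, 0.001, 0.0]
contact_force: [0.3, 0.0, 0.3]
opening: 0.519
finger_force: 0.0
clock: 7.35
tool_pos: [0.7024, 0.2123, 0.2736]
eef_rot: [1.0, 0.0, 0.005, -0.001]
contact_force: [1.2, -0.4, 0.8]
opening: 0.599
finger_force: 0.0
[0.70240449 0.21228421 0.27361092]
```

View pics/s2.png

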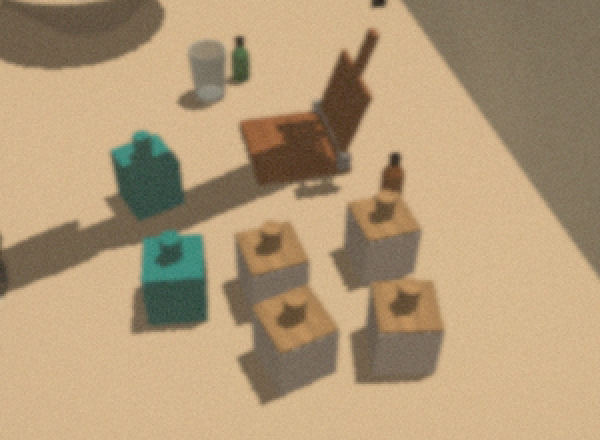

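Side picture: the back rest at crop (350,90) stands leaning back by itself, and everything else is undisturbed. Next I lift the nearest canister, at (647,-71) mm.

```bash
python3 -m pendant '[{"claw":0.6,"dx":-53,"dy":-283,"dz":0,"twist":0},{"claw":0.6,"dx":-53,"dy":-283,"dz":0,"twist":0},{"claw":0.6,"dx":-53,"dy":-283,"dz":0,"twist":0},{"claw":0.6,"dx":-53,"dy":-283,"dz":0,"twist":0},{"claw":0.6,"dx":-53,"dy":-283,"dz":0,"twist":0},{"claw":0.6,"dx":-53,"dy":-283,"dz":0,"twist":0},{"claw":0.6,"dx":-53,"dy":-283,"dz":-50,"twist":0},{"claw":0.6,"dx":-53,"dy":-283,"dz":-100,"twist":0}]'
python3 -m pendant '[{"claw":0.6,"dx":0,"dy":0,"dz":-30,"twist":0},{"claw":0.6,"dx":0,"dy":0,"dz":-30,"twist":0},{"claw":0.6,"dx":0,"dy":0,"dz":-30,"twist":0}]'
python3 - <<'E'
from h import *
s=r.get_state();p,d=eyes.snapshot("wrist");cv2.imwrite("pics/w2.png",p)
P=cloud("wrist",d);A=P[np.isfinite(P).all(2)];print(s["tool_pos"])
for c in[(.647,-.071),(.624,-.23)]:
  for rad,lo,hi in((.025,.119,.133),(.058,.085,.097)):
    Q=A[(np.hypot(*(A[:,:2]-c).T)<rad)&(A[:,2]>lo)&(A[:,2]<hi)]
    if len(Q)>9:print(len(Q),cv2.minAreaRect((Q[:,:2]*1000).astype(np.float32)))
E
```

```text
clock: 8.2
tool_pos: [0.6465, -0.074, 0.1672]
eef_rot: [1.0, -0.002, 0.001, 0.001]
contact_force: [-0.2, 0.5, -0.3]
opening: 0.597
finger_force: 0.0
clock: 8.5
tool_pos: [0.6462, -0.0712, 0.1375]
eef_rot: [1.0, 0.0, -0.001, 0.0]
contact_force: [0.7, -0.4, 1.3]
opening: 0.598
finger_force: 0.0
[ 0.64621537 -0.0711982   0.13748862]
1843 ((648.282470703125, -71.23120880126953), (27.325580596923828, 27.39694595336914), 81.20024871826172)
10205 ((648.1427001953125, -71.27754211425781), (80.32368469238281, 80.32642364501953), 4.514947414398193)
794 ((629.6448364257812, -225.55235290527344), (16.408418655395508, 27.770793914794922), 53.54061508178711)
7331 ((629.3568725585938, -230.73867797851562), (81.65667724609375, 74.51909637451172), 78.16323852539062)
```

```bash
python3 -m pendant '[{"claw":0.6,"dx":1,"dy":0,"dz":-25,"twist":0},{"claw":0.6,"dx":1,"dy":0,"dz":-40,"twist":0},{"claw":0.6,"dx":1,"dy":0,"dz":-40,"twist":0},{"claw":0,"dx":1,"dy":0,"dz":-40,"twist":0},{"claw":0,"dx":1,"dy":0,"dz":-40,"twist":0},{"claw":0,"dx":1,"dy":0,"dz":-40,"twist":0},{"claw":0,"dx":1,"dy":0,"dz":-40,"twist":0}]' 25
python3 -m pendant '[{"claw":0,"dx":0,"dy":0,"dz":10,"twist":0},{"claw":0,"dx":0,"dy":0,"dz":20,"twist":0},{"claw":0,"dx":0,"dy":0,"dz":30,"twist":0},{"claw":0,"dx":0,"dy":0,"dz":30,"twist":0},{"claw":0,"dx":0,"dy":0,"dz":30,"twist":0}]'
for i in 1 2 3; do python3 -m pendant '[{"claw":0,"dx":0,"dy":0,"dz":0,"twist":0}]' | grep contact; done
```

```text
clock: 9.25
tool_pos: [0.648, -0.0708, 0.0986]
eef_rot: [1.0, 0.0, 0.001, -0.0]
contact_force: [0.4, 0.9, 2.8]
opening: 0.309
finger_force: 25.0
clock: 9.75
tool_pos: [0.6476, -0.0712, 0.1282]
eef_rot: [1.0, 0.0, 0.0, 0.0]
contact_force: [-1.0, 0.5, -2.6]
opening: 0.308
finger_force: 25.0
contact_force: [-0.5, -0.1, -2.2]
contact_force: [-0.5, -0.4, -1.8]
contact_force: [0.4, -0.8, -2.4]
```

Pull is about 2.2 N, so this one is light. Set it back and try the one at (624,-230).

```bash
python3 -m pendant '[{"claw":0,"dx":0,"dy":0,"dz":-12,"twist":0},{"claw":0,"dx":0,"dy":0,"dz":-22,"twist":0},{"claw":0,"dx":0,"dy":0,"dz":-27,"twist":0},{"claw":0,"dx":0,"dy":0,"dz":-30,"twist":0},{"claw":0,"dx":0,"dy":0,"dz":-30,"twist":0},{"claw":0.6,"dx":0,"dy":0,"dz":-30,"twist":0},{"claw":0.6,"dx":0,"dy":0,"dz":-30,"twist":0},{"claw":0.6,"dx":0,"dy":0,"dz":-30,"twist":0}]'
python3 -m pendant '[{"claw":0.6,"dx":0,"dy":0,"dz":30,"twist":0},{"claw":0.6,"dx":0,"dy":0,"dz":55,"twist":0},{"claw":0.6,"dx":0,"dy":-50,"dz":55,"twist":0},{"claw":0.6,"dx":-24,"dy":-100,"dz":55,"twist":0},{"claw":0.6,"dx":-24,"dy":-140,"dz":55,"twist":0},{"claw":0.6,"dx":-24,"dy":-159,"dz":55,"twist":0},{"claw":0.6,"dx":-24,"dy":-159,"dz":50,"twist":0},{"claw":0.6,"dx":-24,"dy":-159,"dz":45,"twist":0}]'
python3 - <<'E'
from h import *
s=r.get_state();p,d=eyes.snapshot("wrist")
P=cloud("wrist",d);A=P[np.isfinite(P).all(2)];print(s["tool_pos"])
c=(.624,-.23)
for rad,lo,hi in((.025,.119,.133),(.058,.085,.097)):
    Q=A[(np.hypot(*(A[:,:2]-c).T)<rad)&(A[:,2]>lo)&(A[:,2]<hi)]
    if len(Q)>9:print(len(Q),cv2.minAreaRect((Q[:,:2]*1000).astype(np.float32)))
E
```

```text
clock: 10.85
tool_pos: [0.6476, -0.0713, 0.0975]
eef_rot: [1.0, 0.0, 0.0, 0.0]
contact_force: [0.1, -0.2, -0.3]
opening: 0.556
finger_force: 0.0
clock: 11.65
tool_pos: [0.6241, -0.2283, 0.1422]
eef_rot: [1.0, 0.001, 0.0, -0.001]
contact_force: [-0.1, 0.8, -0.3]
opening: 0.6
finger_force: 0.0
[ 0.62405481 -0.22833784  0.14215282]
1695 ((624.18115234375, -229.58734130859375), (27.2601375579834, 27.162202835083008), 26.053848266601562)
9860 ((623.73046875, -229.50332641601562), (80.46794128417969, 80.15006256103516), 79.81377410888672)
```

```bash
python3 -m pendant '[{"claw":0.6,"dx":0,"dy":0,"dz":-25,"twist":0},{"claw":0.6,"dx":0,"dy":0,"dz":-44,"twist":0},{"claw":0.6,"dx":0,"dy":0,"dz":-44,"twist":0},{"claw":0,"dx":0,"dy":0,"dz":-44,"twist":0},{"claw":0,"dx":0,"dy":0,"dz":-44,"twist":0},{"claw":0,"dx":0,"dy":0,"dz":-44,"twist":0},{"claw":0,"dx":0,"dy":0,"dz":-44,"twist":0}]' 25
python3 -m pendant '[{"claw":0,"dx":0,"dy":0,"dz":10,"twist":0},{"claw":0,"dx":0,"dy":0,"dz":20,"twist":0},{"claw":0,"dx":0,"dy":0,"dz":30,"twist":0},{"claw":0,"dx":0,"dy":0,"dz":30,"twist":0},{"claw":0,"dx":0,"dy":0,"dz":30,"twist":0}]'
for i in 1 2 3; do python3 -m pendant '[{"claw":0,"dx":0,"dy":0,"dz":0,"twist":0}]' | grep contact; done
```

```text
clock: 12.4
tool_pos: [0.6242, -0.2303, 0.0998]
eef_rot: [1.0, 0.0, 0.001, 0.0]
contact_force: [-0.1, -0.5, 2.4]
opening: 0.313
finger_force: 25.0
clock: 12.9
tool_pos: [0.6236, -0.2302, 0.1293]
eef_rot: [1.0, 0.0, 0.0, 0.0]
contact_force: [-0.1, 0.1, -2.4]
opening: 0.31
finger_force: 25.0
contact_force: [0.7, 0.0, -2.8]
contact_force: [-0.4, -0.6, -2.0]
contact_force: [0.0, 0.3, -2.3]
```

Light too. Set it back and go on to the one at (486,-218).

```bash
python3 -m pendant '[{"claw":0,"dx":0,"dy":0,"dz":-12,"twist":0},{"claw":0,"dx":0,"dy":0,"dz":-22,"twist":0},{"claw":0,"dx":0,"dy":0,"dz":-27,"twist":0},{"claw":0,"dx":0,"dy":0,"dz":-30,"twist":0},{"claw":0,"dx":0,"dy":0,"dz":-30,"twist":0},{"claw":0.6,"dx":0,"dy":0,"dz":-30,"twist":0},{"claw":0.6,"dx":0,"dy":0,"dz":-30,"twist":0},{"claw":0.6,"dx":0,"dy":0,"dz":-30,"twist":0}]'
python3 -m pendant '[{"claw":0.6,"dx":0,"dy":0,"dz":30,"twist":0},{"claw":0.6,"dx":0,"dy":0,"dz":55,"twist":0},{"claw":0.6,"dx":-50,"dy":12,"dz":55,"twist":0},{"claw":0.6,"dx":-95,"dy":12,"dz":55,"twist":0},{"claw":0.6,"dx":-125,"dy":12,"dz":55,"twist":0},{"claw":0.6,"dx":-138,"dy":12,"dz":55,"twist":0},{"claw":0.6,"dx":-138,"dy":12,"dz":50,"twist":0},{"claw":0.6,"dx":-138,"dy":12,"dz":45,"twist":0}]'
python3 - <<'E'
from h import *
s=r.get_state();p,d=eyes.snapshot("wrist")
P=cloud("wrist",d);A=P[np.isfinite(P).all(2)];print(s["tool_pos"])
c=(.486,-.218)
for rad,lo,hi in((.025,.119,.133),(.058,.085,.097)):
    Q=A[(np.hypot(*(A[:,:2]-c).T)<rad)&(A[:,2]>lo)&(A[:,2]<hi)]
    if len(Q)>9:print(len(Q),cv2.minAreaRect((Q[:,:2]*1000).astype(np.float32)))
E
```

```text
clock: 14.0
tool_pos: [0.6236, -0.2302, 0.0984]
eef_rot: [1.0, 0.0, 0.0, 0.0]
contact_force: [0.2, -0.2, -0.5]
opening: 0.564
finger_force: 0.0
clock: 14.8
tool_pos: [0.4868, -0.2182, 0.1435]
eef_rot: [1.0, 0.001, 0.001, 0.0]
contact_force: [0.6, 0.4, -0.3]
opening: 0.603
finger_force: 0.0
[ 0.48675168 -0.21821402  0.14351671]
1659 ((485.0032958984375, -218.64605712890625), (27.435285568237305, 27.003671646118164), 33.20926284790039)
9635 ((484.67999267578125, -218.47975158691406), (79.96790313720703, 80.38169860839844), 14.45254898071289)
```

```bash
python3 -m pendant '[{"claw":0.6,"dx":-1,"dy":0,"dz":-25,"twist":0},{"claw":0.6,"dx":-1,"dy":0,"dz":-45,"twist":0},{"claw":0.6,"dx":-1,"dy":0,"dz":-45,"twist":0},{"claw":0,"dx":-1,"dy":0,"dz":-45,"twist":0},{"claw":0,"dx":-1,"dy":0,"dz":-45,"twist":0},{"claw":0,"dx":-1,"dy":0,"dz":-45,"twist":0},{"claw":0,"dx":-1,"dy":0,"dz":-45,"twist":0}]' 25
python3 -m pendant '[{"claw":0,"dx":0,"dy":0,"dz":10,"twist":0},{"claw":0,"dx":0,"dy":0,"dz":20,"twist":0},{"claw":0,"dx":0,"dy":0,"dz":30,"twist":0},{"claw":0,"dx":0,"dy":0,"dz":30,"twist":0},{"claw":0,"dx":0,"dy":0,"dz":30,"twist":0}]'
for i in 1 2 3; do python3 -m pendant '[{"claw":0,"dx":0,"dy":0,"dz":0,"twist":0}]' | grep contact; done
```

```text
clock: 15.55
tool_pos: [0.4852, -0.2185, 0.0995]
eef_rot: [1.0, 0.0, 0.001, 0.0]
contact_force: [-0.1, -0.7, 1.6]
opening: 0.313
finger_force: 25.0
clock: 16.05
tool_pos: [0.4846, -0.2182, 0.1292]
eef_rot: [1.0, 0.0, 0.0, 0.0]
contact_force: [0.4, -0.5, -1.3]
opening: 0.306
finger_force: 25.0
contact_force: [-0.3, -0.2, -1.9]
contact_force: [0.5, -0.1, -2.4]
contact_force: [-0.2, -0.5, -3.1]
```

Also light, at about 2.2 N, which leaves the one at (482,-96). I'll still weigh it.

```bash
python3 -m pendant '[{"claw":0,"dx":0,"dy":0,"dz":-12,"twist":0},{"claw":0,"dx":0,"dy":0,"dz":-22,"twist":0},{"claw":0,"dx":0,"dy":0,"dz":-27,"twist":0},{"claw":0,"dx":0,"dy":0,"dz":-30,"twist":0},{"claw":0,"dx":0,"dy":0,"dz":-30,"twist":0},{"claw":0.6,"dx":0,"dy":0,"dz":-30,"twist":0},{"claw":0.6,"dx":0,"dy":0,"dz":-30,"twist":0},{"claw":0.6,"dx":0,"dy":0,"dz":-30,"twist":0}]'
python3 -m pendant '[{"claw":0.6,"dx":0,"dy":0,"dz":30,"twist":0},{"claw":0.6,"dx":0,"dy":0,"dz":55,"twist":0},{"claw":0.6,"dx":-4,"dy":45,"dz":55,"twist":0},{"claw":0.6,"dx":-4,"dy":85,"dz":55,"twist":0},{"claw":0.6,"dx":-4,"dy":110,"dz":55,"twist":0},{"claw":0.6,"dx":-4,"dy":122,"dz":55,"twist":0},{"claw":0.6,"dx":-4,"dy":122,"dz":50,"twist":0},{"claw":0.6,"dx":-4,"dy":122,"dz":45,"twist":0}]'
python3 - <<'E'
from h import *
s=r.get_state();p,d=eyes.snapshot("wrist")
P=cloud("wrist",d);A=P[np.isfinite(P).all(2)];print(s["tool_pos"])
c=(.482,-.096)
for rad,lo,hi in((.025,.119,.133),(.058,.085,.097)):
    Q=A[(np.hypot(*(A[:,:2]-c).T)<rad)&(A[:,2]>lo)&(A[:,2]<hi)]
    if len(Q)>9:print(len(Q),cv2.minAreaRect((Q[:,:2]*1000).astype(np.float32)))
E
```

```text
clock: 17.15
tool_pos: [0.4846, -0.2182, 0.0985]
eef_rot: [1.0, 0.0, 0.0, 0.0]
contact_force: [0.3, 0.2, 0.2]
opening: 0.556
finger_force: 0.0
clock: 17.95
tool_pos: [0.4806, -0.0976, 0.1433]
eef_rot: [1.0, -0.0, 0.0, 0.001]
contact_force: [0.4, -1.1, 0.7]
opening: 0.598
finger_force: 0.0
[ 0.48061685 -0.09764736  0.14334036]
1678 ((480.6789245605469, -97.26933288574219), (27.003204345703125, 27.24178695678711), 31.636903762817383)
9775 ((480.22308349609375, -97.22946166992188), (80.29075622558594, 80.13352966308594), 6.358166694641113)
```

```bash
python3 -m pendant '[{"claw":0.6,"dx":0,"dy":0,"dz":-25,"twist":0},{"claw":0.6,"dx":0,"dy":0,"dz":-45,"twist":0},{"claw":0.6,"dx":0,"dy":0,"dz":-45,"twist":0},{"claw":0,"dx":0,"dy":0,"dz":-45,"twist":0},{"claw":0,"dx":0,"dy":0,"dz":-45,"twist":0},{"claw":0,"dx":0,"dy":0,"dz":-45,"twist":0},{"claw":0,"dx":0,"dy":0,"dz":-45,"twist":0}]' 35
python3 -m pendant '[{"claw":0,"dx":0,"dy":0,"dz":10,"twist":0},{"claw":0,"dx":0,"dy":0,"dz":20,"twist":0},{"claw":0,"dx":0,"dy":0,"dz":30,"twist":0},{"claw":0,"dx":0,"dy":0,"dz":30,"twist":0},{"claw":0,"dx":0,"dy":0,"dz":30,"twist":0}]'
for i in 1 2 3; do python3 -m pendant '[{"claw":0,"dx":0,"dy":0,"dz":0,"twist":0}]' | grep contact; done
```

```text
clock: 18.7
tool_pos: [0.481, -0.0963, 0.0995]
eef_rot: [1.0, 0.0, 0.001, 0.0]
contact_force: [0.3, 0.8, 3.0]
opening: 0.309
finger_force: 35.0
clock: 19.2
tool_pos: [0.4806, -0.0961, 0.1291]
eef_rot: [1.0, 0.0, 0.0, 0.0]
contact_force: [0.1, -0.3, -5.9]
opening: 0.305
finger_force: 35.0
contact_force: [0.4, 0.5, -5.1]
contact_force: [0.5, -0.1, -4.6]
contact_force: [-0.6, 0.3, -4.6]
```

About 4.8 N, so this is the full one. Carrying it over to the deck point at (566, 212), turning it square on the way.

```bash
python3 -m pendant '[{"claw":0,"dx":0,"dy":0,"dz":30,"twist":0},{"claw":0,"dx":0,"dy":15,"dz":65,"twist":0},{"claw":0,"dx":10,"dy":50,"dz":80,"twist":0},{"claw":0,"dx":20,"dy":90,"dz":80,"twist":-0.03},{"claw":0,"dx":35,"dy":130,"dz":80,"twist":-0.06},{"claw":0,"dx":45,"dy":170,"dz":80,"twist":-0.1},{"claw":0,"dx":60,"dy":210,"dz":80,"twist":-0.1},{"claw":0,"dx":70,"dy":245,"dz":80,"twist":-0.1}]'
python3 -m pendant '[{"claw":0,"dx":10,"dy":30,"dz":0,"twist":0},{"claw":0,"dx":15,"dy":50,"dz":0,"twist":0},{"claw":0,"dx":15,"dy":60,"dz":0,"twist":0},{"claw":0,"dx":15,"dy":63,"dz":-20,"twist":0},{"claw":0,"dx":15,"dy":63,"dz":-40,"twist":0},{"claw":0,"dx":15,"dy":63,"dz":-60,"twist":0},{"claw":0,"dx":15,"dy":63,"dz":-60,"twist":0},{"claw":0,"dx":15,"dy":63,"dz":-60,"twist":0}]'
python3 - <<'E'
from h import *
p,d=eyes.snapshot("scene");s=r.get_state();print(s["tool_pos"])
A=cloud("scene",d).reshape(-1,3)
cv2.imwrite("pics/sc3.png",cv2.convertScaleAbs(p[170:330,290:550],alpha=1.6).repeat(3,0).repeat(3,1))
E
```

```text
clock: 20.3
tool_pos: [0.5507, 0.1515, 0.2083]
eef_rot: [0.999, -0.049, -0.0, -0.0]
contact_force: [1.5, -0.5, -5.2]
opening: 0.308
finger_force: 35.0
clock: 21.1
tool_pos: [0.5651, 0.2108, 0.1487]
eef_rot: [0.999, -0.05, -0.001, 0.001]
contact_force: [0.8, -0.2, -5.3]
opening: 0.311
finger_force: 35.0
[0.56587021 0.21129401 0.14945092]
```

View pics/sc3.png

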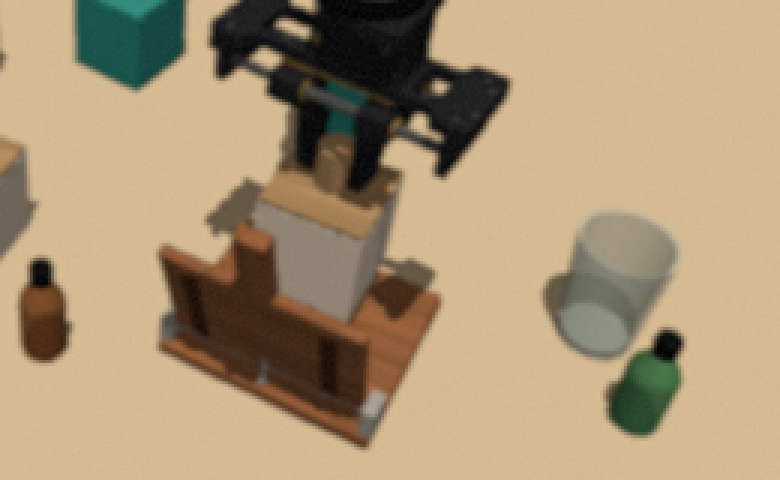

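The picture shows the canister square over the deck at crop (325,240), clear of the open back rest at (265,320). Lowering it gently.

```bash
python3 -m pendant '[{"claw":0,"dx":0,"dy":1,"dz":-10,"twist":0},{"claw":0,"dx":0,"dy":1,"dz":-20,"twist":0},{"claw":0,"dx":0,"dy":1,"dz":-27,"twist":0},{"claw":0,"dx":0,"dy":1,"dz":-31,"twist":0},{"claw":0,"dx":0,"dy":1,"dz":-33,"twist":0},{"claw":0,"dx":0,"dy":1,"dz":-34,"twist":0},{"claw":0,"dx":0,"dy":1,"dz":-34,"twist":0}]'
for i in 1 2; do python3 -m pendant '[{"claw":0,"dx":0,"dy":0,"dz":-1,"twist":0},{"claw":0,"dx":0,"dy":0,"dz":-1,"twist":0}]'; done
```

```text
clock: 21.85
tool_pos: [0.5656, 0.2129, 0.1148]
eef_rot: [0.999, -0.05, 0.0, 0.0]
contact_force: [0.5, 0.3, -4.5]
opening: 0.309
finger_force: 35.0
clock: 22.05
tool_pos: [0.5656, 0.2129, 0.1139]
eef_rot: [0.999, -0.05, 0.0, -0.0]
contact_force: [-1.5, -0.3, -5.0]
opening: 0.309
finger_force: 35.0
clock: 22.25
tool_pos: [0.5656, 0.213, 0.1136]
eef_rot: [0.999, -0.05, 0.0, -0.0]
contact_force: [-2.2, 0.1, 3.6]
opening: 0.312
finger_force: 35.0
```

Contact: the force has gone from -5 N to +3.6 N. Releasing and backing straight up.

```bash
python3 -m pendant '[{"claw":0.35,"dx":0,"dy":0,"dz":0,"twist":0},{"claw":0.6,"dx":0,"dy":0,"dz":0,"twist":0},{"claw":0.6,"dx":0,"dy":0,"dz":0,"twist":0},{"claw":0.6,"dx":0,"dy":0,"dz":0,"twist":0},{"claw":0.6,"dx":0,"dy":0,"dz":20,"twist":0},{"claw":0.6,"dx":0,"dy":0,"dz":50,"twist":0},{"claw":0.6,"dx":0,"dy":0,"dz":100,"twist":0},{"claw":0.6,"dx":0,"dy":0,"dz":150,"twist":0}]'
python3 -m pendant '[{"claw":0.6,"dx":-50,"dy":0,"dz":0,"twist":0},{"claw":0.6,"dx":-100,"dy":0,"dz":0,"twist":0},{"claw":0.6,"dx":-130,"dy":0,"dz":0,"twist":0},{"claw":0.6,"dx":-130,"dy":0,"dz":0,"twist":0}]'
python3 - <<'E'
from h import *
p,d=eyes.snapshot("scene");print(r.get_state()["tool_pos"])
A=np.concatenate([cloud("scene",d).reshape(-1,3),cloud("side",eyes.snapshot("side")[1]).reshape(-1,3)])
A=A[np.isfinite(A).all(1)]
for n,c,rad,lo,hi in[("full",(.567,.213),.058,.1,.11),("deck",(.587,.213),.125,.01,.018)]+[("lid",c,.058,.086,.096) for c in[(.486,-.218),(.624,-.23),(.647,-.071)]]:
    Q=A[(np.hypot(*(A[:,:2]-c).T)<rad)&(A[:,2]>lo)&(A[:,2]<hi)]
    (x,y),wh,a=cv2.minAreaRect((Q[:,:2]*1000).astype(np.float32));print(n,np.round([x,y,*wh,a],1),Q[:,2].std().round(4))
cv2.imwrite("pics/sc4.png",cv2.convertScaleAbs(p[130:330,170:550],alpha=1.6).repeat(2,0).repeat(2,1))
E
```

```text
clock: 23.05
tool_pos: [0.5649, 0.2126, 0.2638]
eef_rot: [0.999, -0.05, -0.001, 0.0]
contact_force: [1.4, 0.7, 0.0]
opening: 0.594
finger_force: 0.0
clock: 23.45
tool_pos: [0.4308, 0.2128, 0.2629]
eef_rot: [0.999, -0.048, -0.002, 0.001]
contact_force: [0.2, 0.5, -0.9]
opening: 0.599
finger_force: 0.0
[0.43388699 0.21306643 0.26314463]
full [5.661e+02 2.130e+02 8.450e+01 8.550e+01 3.000e-01] 0.0015
deck [583.8 211.3 163.9 171.8   0.6] 0.0015
lid [ 483.8 -217.9   83.7   82.4   14.7] 0.0015
lid [ 621.8 -229.6   83.5   82.5   79.8] 0.0015
lid [644.8 -71.4  84.1  82.    4.2] 0.0016
```

View pics/sc4.png

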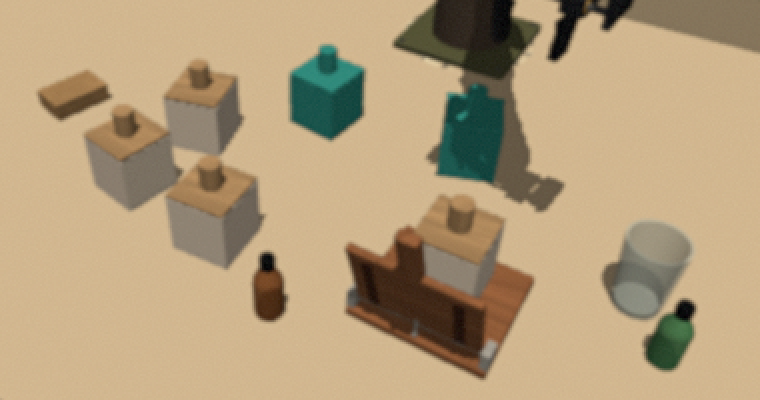

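The picture shows the full canister upright on the deck at crop (460,245), within about 2 mm of the target. The back rest is open at (415,290), the other three stand in place, and the bystanders are untouched.

```bash
python3 -c "
from plant import r
print(r.finish_job())"
```

```text
the job is handed in; nothing more can be done
None
```

The stand is open and its back rest stays leaning back by itself; the full canister (about 4.8 N when lifted, against about 2.2 N for each of the others) stands upright on the deck within about 2 mm of the target, the other three are back in place, nothing else was disturbed, and the job was handed in at about 24 s.

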